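# Close the plate reader's drawer and hold its cam lever at full lift

## Robot

A 7-joint arm with a two-finger parallel gripper is mounted at the origin on the work surface. World frame = base frame: x ahead of the robot, y to its left, z up, the work surface at z = 0. Lengths are in m, angles in degrees, forces in N, time in s.
With the tool pointing down it reaches from about 0.425 to 0.95 m from the base axis. Payload 4.7 kg.
Tool frame: the origin (TCP) lies at the very end of the fingers, on their centre line; the grasp point (between the pads) lies 19 mm behind it; z points along the fingers, y is the line along which they close (so a half turn about z gives the same grasp; the last joint's range is limited). The gripper opens to 85 mm and grips with 20 to 120 N. Pads are 22 mm wide; open, the fingers measure 114 mm over their backs; the gripper's body (76 mm by 85 mm) begins 54 mm behind the grasp point. The pads swing forward as they close: fully open they stand 13 mm farther back than shut.
Start: joints at [-72.473, 26.849, -2.785, 87.806, 1.381, 65.374, -4.715], TCP at [0.222, 0.638, 0.21] pointing down, gripper open.
Joint ranges: [-148.3, 148.3], [-19.14, 114.17], [-79.39, 73.82], [5.75, 140.21], [-59.74, 239.74], [12.07, 113.84], [-152.46, 152.46]. Speed limits (degrees/s): [147.25, 147.25, 180, 180, 180, 180, 180].

## Interface

Orientations are given as [roll, pitch, yaw] about the fixed x, y, z axes, in that order (R = Rz(yaw) Ry(pitch) Rx(roll)).
In Python, from bench import ctrl, get_image gives the robot as it stands. The module is installed in compiled form; this text tells all that it offers.
- The arm moves only by the tool carry_out, never from a script. Its argument "series" is a list of rows, each a list of 7 numbers: the turn, a rotation vector about the tool's x, y, z in degrees, then the shift along the tool's x, y, z in mm, then the closure, from 0 (fully open) to 1 (shut). A call has exactly 10 rows; each row is the pose to reach, as a shift and turn from the pose commanded when the call began, along the tool's axes at that moment; what a row does not reach only later rows make up. A row lasts 1/12 s, in which the tool goes at most 41.7 mm and 7.16 degrees, less where a joint would pass 70% of its speed; a pose out of reach is approached as far as the arm can. A call with a gripper value outside its range is refused whole. The fingers move at their own pace and stop on an object; the grip force is fixed at half the most. Time passes only in rows, so rows that repeat a pose let the fingers close, or fill a call up. It gives the time, the measured TCP pose, the force, the opening and the grip force at its end, in the units of the state.
- ctrl.read_state(): the state, without advancing time (a new reading comes with each control period).
- get_image(name): name is "scene" or "side" or "wrist"; returns a dict with "pixels" (480x640x3 uint8, red, green, blue), "fx", "fy", "cx", "cy" (pixels), "extrinsics" (4x4, takes a point from camera to world coordinates). Camera axes: x right, y up, looking along -z (the intrinsics and any distortion apply to the point x, -y, -z); pixel columns grow to the right and rows downward; lengths in m; the calibration is good to about 2 mm. A picture is of the moment at which its call begins. There is no depth.
- ctrl.hand_in(): hands the job in; it is judged then, once.
The state is a dict: "time_s": time; "joint_pos": joint angles; "joint_velocities": joint speeds; "tau": joint torques, N m; "tool_pos": TCP position; "tool_rot": TCP orientation; "ft_force": force on the tool from outside, world axes, zero at the start; "moment": the same for the moment, N m; "finger_gap": finger opening in m; "grasp_force": force on a finger pad.
Only numpy, scipy, OpenCV 4.12 (cv2) and the standard library are available. Lean on these libraries where they do the work, as an engineer would, in place of code of your own. Each camera call takes 0.05 s, during which the arm holds its last target. There are 200 camera calls.

## Task

Push the plate reader's open drawer fully home until it clicks past its detent and seats. Then take the cam lever on top of the reader by its crank grip and swing it up to the cam's highest lift, which is where the lever stands straight up, no farther, and hold it there: it springs back when let go, so finish while still holding it upright. Leave the bottle, the vial and the tube rack standing where they are.

Things in the scene. Friction and masses are not known exactly. Their poses are not given: they have to be found in the camera images.
- reader: White plate reader, fixed to the bench: housing 280 deep, 220 wide, 100 high (rear hood, 175 to 265 from the front: 112). Origin on the bench under the middle of the front face; x points into the reader, y to the left seen facing its front (robot's side), z up. The drawer comes out of the front, towards -x. On top a cam sits between two blocks (at x = 105, y = +-50, tops at 139).
- plate_drawer (a joint): Drawer with a fixed 24-well plate; value = how far open in m: 0 is home; starts at 0.04 to 0.07. About 1 N of friction; stays where left, until the sprung detent resists with 5 to 10 N from about 12 to 5 mm open, then pulls it the last 5 mm home against a firm stop and keeps it there.
- drawer_face (a point): Middle of the top edge of the drawer's white front panel, on its outer face (92 above the bench). The panel is 130 wide, 74 high (18 to 92 above the bench), 15 thick, flat, without handle, and stays 15 in front of the housing when home. Moves with the drawer.
- cam (a joint): Angle of cam and lever in rad. 0: at rest on its stop, lever leaning to the reader's front (-x), 30 degrees above level. Grows as the lever swings up and over to the rear. 1.047: lever straight up, highest lift; beyond it the lift falls again, stop at 1.8. Springs back to 0 when let go, with about 0.15 N m at rest and 0.26 N m upright (3 N at the grip).
- cam_axle (a point): Point on the cam's axle in the plane of the lever's rod, fixed in the reader at x = 105, y = -75, z = 125 mm. The axle runs along the reader's y.
- grip (a point): Middle of the free part of the lever's black round crank grip: a bar 17 in diameter, 56 long, parallel to the axle (reader's y) and 85 from it, reaching from y = -67 to -123; this point lies at y = -105, 30 outboard of the rod, with free space all round. At rest it is 168 above the bench, with the lever upright 210. Moves with the lever.
- cam_lever: The lever with its cam: round steel rod 9 in diameter at y = -75 of the reader, carrying the crank grip on its end. Origin at cam_axle; turns with the cam.
- lift_bridge (a joint): Height in m of the aluminium bridge (76 x 26 x 8, underside 154 above the bench at rest) that the cam lifts: 0 at rest, just under 0.007 at highest lift. Follows the cam; not to be handled.
- reagent_bottle: Bystander: bottle with black cap, 56 in diameter, 105 high, loose, to the left of the reader. Origin at the centre of its foot.
- vial: Bystander: amber vial with white cap, 26 in diameter, 50 high, loose, in front and to the right of the reader. Origin at the centre of its foot.
- tube_rack: Bystander: black rack 100 x 100 with red-capped tubes, 88 high, loose, to the right of the reader. Origin at the centre of its foot.

How it is judged:
By the outcome, as a careful person would: the job done as asked, in the order asked, and still so for the second after the job is handed in, while the arm keeps its last pose, push and grip.
It also fails if it takes over 45 s, if anything falls off the work surface, if the arm or the gripper's body presses on something with over 40 N, if the wrist force passes 120 N, or if a joint passes its speed limit or range.

## Working session

There is one attempt and no reset: what is moved stays moved. The work goes in short steps, Python scripts to look and compute and a tool call to move; the robot and the scene stay as the last step left them, time stands still between calls to the robot, and variables do not carry over. Pictures are saved under pics/ and viewed, at most 10 in all, crops included, and the job is handed in when it is done.

Besides the shell and the picture viewer there is one more tool, called after "Emit:" as name([rows], argument=value, ...), one row to a line, values as JSON. carry_out: Moves the arm, as the interface text tells. Its arguments: {"type":"object","properties":{"series":{"type":"array"}},"required":["series"]}

```bash
mkdir -p pics; cat > h.py <<'E'
from bench import ctrl, get_image
import numpy as np, cv2
from scipy.spatial.transform import Rotation as R
def snap(n,f):
    d=get_image(n); cv2.imwrite('pics/'+f,d['pixels'][:,:,::-1]); 
    np.savez('pics/'+f[:-4]+'.npz',**{k:np.array(v) for k,v in d.items() if k!='pixels' and v is not None and not isinstance(v,str)}); return d
E
python3 - <<'E'
from h import *
for n in('scene','side'):
    d=snap(n,n+'0.png'); print({k:(v if k!='pixels' else 0) for k,v in d.items()})
s=ctrl.read_state(); print(s)
E
```

```text
{'pixels': 0, 'fx': 556.6088842728245, 'fy': 556.6088842728245, 'cx': 315.8906011888206, 'cy': 229.04532419437, 'extrinsics': array([[-0.74998938, -0.55725126,  0.35635231,  0.92207716],
       [ 0.66136837, -0.62330813,  0.41722758,  0.39994242],
       [-0.0103833 ,  0.5485964 ,  0.83602284,  0.94271547],
       [ 0.        ,  0.        ,  0.        ,  1.        ]])}
{'pixels': 0, 'fx': 533.6311777970316, 'fy': 533.6311777970316, 'cx': 322.65000436679543, 'cy': 243.0045042168633, 'extrinsics': array([[ 0.92644236,  0.21426315, -0.30950905,  0.29304956],
       [-0.37605151,  0.56396351, -0.73520774, -0.63720264],
       [ 0.01702388,  0.79751894,  0.60305367,  0.65686742],
       [ 0.        ,  0.        ,  0.        ,  1.        ]])}
{'time_s': 0.1, 'joint_pos': array([-72.47313142,  26.8927524 ,  -2.78523178,  87.86805021,
         1.38075914,  65.37514268,  -4.71571928]), 'joint_velocities': array([ 0.0316361 , -0.20040979,  0.00617892, -0.06668213,  0.08312389,
        0.0159382 ,  0.01426288]), 'tau': array([ 2.48298384e-04, -5.11513638e+01, -4.72200871e-02, -2.38389301e+01,
        1.07588808e-02,  4.42945384e-03, -2.39748556e-05]), 'tool_pos': array([0.22158331, 0.63698712, 0.209257  ]), 'tool_rot': array([-1.79897652e+02,  3.13442694e-03,  1.60819503e+02]), 'ft_force': array([ 0.54111551,  0.86429354, -0.28607928]), 'moment': array([-0.0039793 ,  0.0184789 ,  0.00312951]), 'grasp_force': 0.0, 'finger_gap': 0.08534618760184223}
```

View pics/scene0.png

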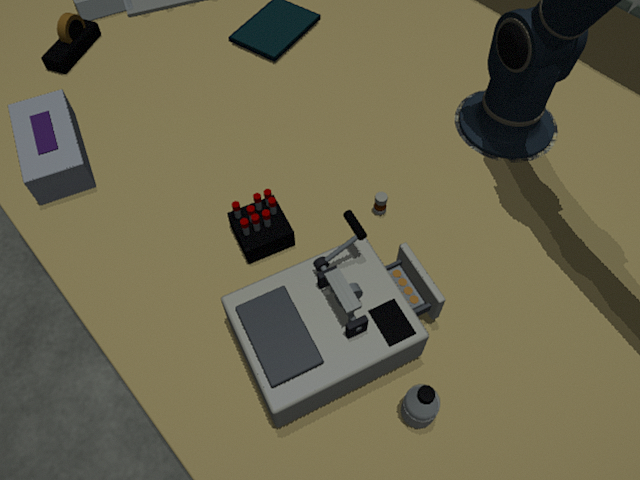

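View pics/side0.png

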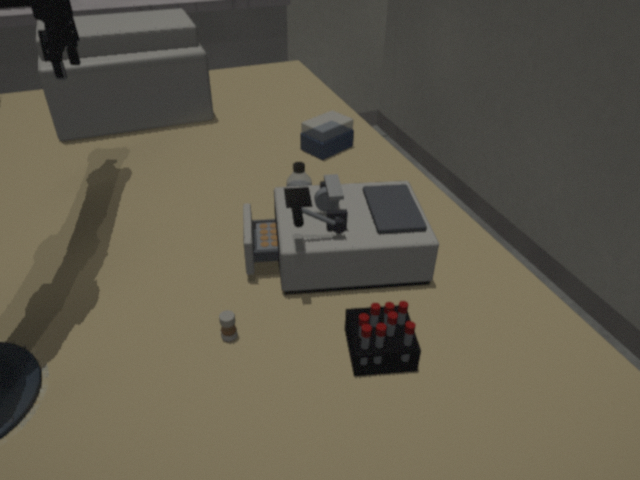

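Scene: reader at the centre, with top corners at about (426,338), (272,405), (222,298) and (362,240). The grip runs from (347,212) to (363,237), and the panel top edge from (404,246) to (443,299). Side: housing right edge from (281,250) to (432,243), grip end at (298,223). I'll fit the reader pose from these points.

```bash
cat >> h.py <<'E'
def proj(c,P):
    E=c['extrinsics']; p=(np.atleast_2d(P)-E[:3,3])@E[:3,:3]
    return np.c_[c['cx']+c['fx']*p[:,0]/-p[:,2], c['cy']+c['fy']*p[:,1]/p[:,2]]
def world(q,P): # q: x,y,yaw(rad)
    return (R.from_euler('z',q[2]).apply(np.atleast_2d(P)/1000.)+[q[0],q[1],0])
def gp(a,y=-105,r=85): t=np.radians(30)+a; return [105-r*np.cos(t),y,125+r*np.sin(t)]
def ray(c,u,v,z):
    E=c['extrinsics']; d=E[:3,:3]@np.array([(u-c['cx'])/c['fx'],-(v-c['cy'])/c['fy'],-1]); return E[:3,3]+d*(z-E[2,3])/d[2]
E
cat > fit.py <<'E'
from h import *
from scipy.optimize import least_squares
sc=np.load('pics/scene0.npz'); sd=np.load('pics/side0.npz')
S=[([0,110,100],(426,338)),([280,110,100],(272,405)),([280,-110,100],(222,298)),([0,-110,100],(362,240)),(gp(0,-123),(347,212)),(gp(0,-67),(363,237))]
D=[([0,-110,100],(281,250)),([280,-110,100],(432,243)),(gp(0,-123),(298,223))]
def f(q):
    dr=[-15-1000*q[3],0,92]
    r=[proj(sc,world(q,[p for p,_ in S]))-[u for _,u in S], proj(sd,world(q,[p for p,_ in D]))-[u for _,u in D],
       proj(sc,world(q,[[dr[0]+0,-65,92],[dr[0]+0,65,92]]))-[(404,246),(443,299)]]
    return np.vstack(r).ravel()
o=least_squares(f,[.6,.3,.5,.05],loss='soft_l1'); q=o.x; print(q,np.degrees(q[2])); print(f(q).reshape(-1,2).round(1))
np.save('q.npy',q)
print('vial',ray(sc,380,212,0),ray(sd,230,338,0),'rack',ray(sc,261,238,.03),'bottle',ray(sc,420,415,.0))
print('face',world(q,[-15-1000*q[3],0,92]),'grip',world(q,gp(0)),world(q,gp(np.pi/3)),'axle',world(q,[105,-75,125]))
for c,n in((sc,'scene'),(sd,'side')):
    im=cv2.imread(f'pics/{n}0.png'); d=-1000*q[3]-15
    ls=[[[0,110,100],[280,110,100],[280,-110,100],[0,-110,100],[0,110,100]],[gp(0,-123),gp(0,-67),[105,-75,125]],[[d,-65,18],[d,-65,92],[d,65,92],[d,65,18]]]
    k=3
    x0,y0=(215,185) if n=='scene' else (215,150)
    cr=cv2.resize(im[y0:y0+200,x0:x0+266],None,fx=k,fy=k,interpolation=cv2.INTER_CUBIC)
    for l in ls: cv2.polylines(cr,[((proj(c,world(q,l))-[x0,y0]+.5)*k).astype(int)],False,(0,255,0),1)
    cv2.imwrite(f'pics/{n}_ov.png',cr)
E
python3 fit.py
```

```text
[ 0.53159558  0.15041682 -0.26698607  0.03980253] -15.297174821156064
[[ 5.2 -2.1]
 [-0.8  9.6]
 [-3.1 -2.8]
 [ 2.9 -7.1]
 [ 0.4  0.5]
 [ 0.3  0.4]
 [-0.8  1.8]
 [ 8.9 -0.8]
 [ 1.  -0.6]
 [-0.5 -3.3]
 [ 0.6  2.5]]
vial [ 3.93736566e-01 -1.38822811e-02  1.11022302e-16] [ 0.39010321 -0.02238114  0.        ] rack [ 0.62632805 -0.11104804  0.03      ] bottle [0.63548708 0.32121455 0.        ]
face [[0.47873468 0.16487512 0.092     ]] grip [[0.53416969 0.04085601 0.1675    ]] [[0.6051738  0.02143525 0.21      ]] axle [[0.61308857 0.05037236 0.125     ]]
```

View pics/scene_ov.png

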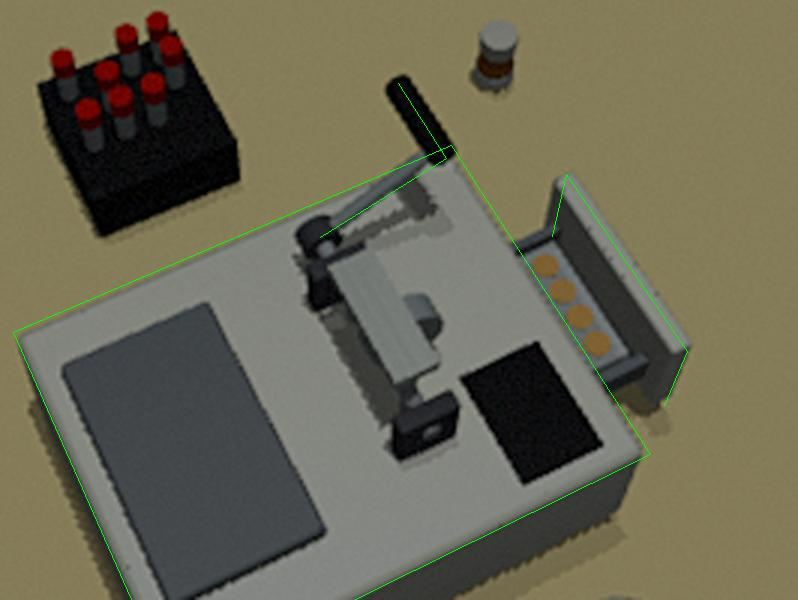

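View pics/side_ov.png

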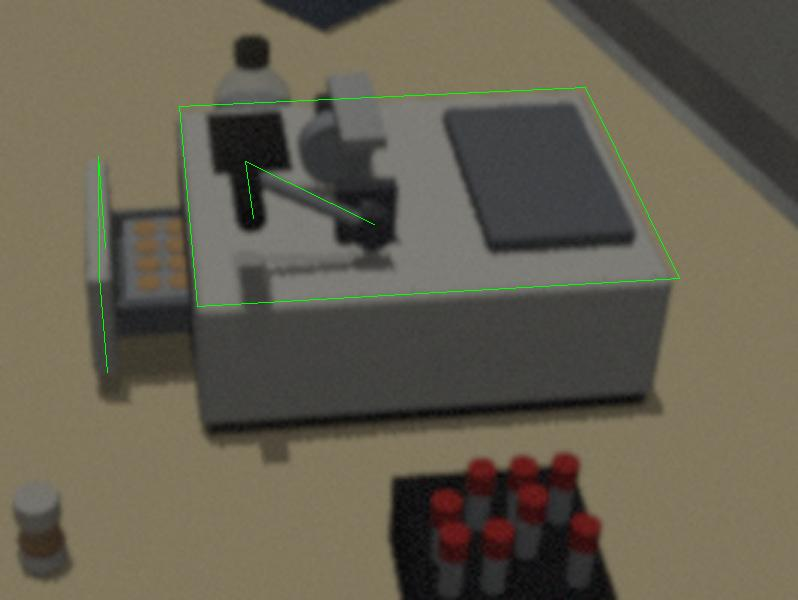

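Both overlays are within a few px. The panel's outer top edge is at scene (405,243)-(444,301) and side (244,204)-(245,243). I'll refit with the sharper crop readings and plan the push.

```bash
python3 - <<'E'
s=open('fit.py').read().split('\n')
for i,l in enumerate(s):
    if l.startswith('S='): s[i]="S=[([0,110,100],(427.3,336.7)),([280,-110,100],(221,297.3)),(gp(0,-123),(347.7,213)),(gp(0,-67),(362.7,237.3))]"
    if l.startswith('D='): s[i]="D=[([0,-110,100],(280,251)),([280,-110,100],(439,243.7)),([280,110,100],(410,180)),([0,110,100],(275.3,186.7)),(gp(0,-123),(298.3,224))]"
    if '(404,246)' in l: s[i]=l.replace('(404,246),(443,299)]','(405,243.3),(444.3,301)]')+""
    if 'return np' in l: s[i]="    r.append(proj(sd,world(q,[[dr[0],-65,92],[dr[0],65,92]]))-[(245,242.7),(244.3,204.3)])\n"+l
open('fit.py','w').write('\n'.join(s))
E
python3 fit.py
```

```text
[ 0.53181411  0.15010061 -0.27351231  0.04358228] -15.67110110116301
[[ 3.2 -0.7]
 [-2.3 -3.2]
 [-0.1 -0.9]
 [ 0.6 -0.2]
 [ 0.   0.9]
 [ 2.  -0.7]
 [ 0.5 -1. ]
 [-0.6 -1.8]
 [ 0.4 -1.4]
 [ 0.4 -1.4]
 [ 0.8 -0.1]
 [ 0.5 -1.1]
 [ 1.3 -2.7]]
vial [ 3.93736566e-01 -1.38822811e-02  1.11022302e-16] [ 0.39010321 -0.02238114  0.        ] rack [ 0.62632805 -0.11104804  0.03      ] bottle [0.63548708 0.32121455 0.        ]
face [[0.47540944 0.16592456 0.092     ]] grip [[0.53367315 0.04052534 0.1675    ]] [[0.604549  0.0206416 0.21     ]] axle [[0.61265245 0.04952645 0.125     ]]
```

Emit:
carry_out([
  [0, 0, -0.5, -10, -10, 0, 1],
  [0, 0, -1, -30, -32, 0, 1],
  [0, 0, -1.5, -55, -58, 0, 1],
  [0, 0, -2, -82, -87, 0, 1],
  [0, 0, -2.5, -109, -116, 0, 1],
  [0, 0, -3, -136, -145, 0, 1],
  [0, 0, -3.5, -163, -174, 0, 1],
  [0, 0, -3.5, -190, -202, 0, 1],
  [0, 0, -3.5, -215, -229, 0, 1],
  [0, 0, -3.5, -240, -255, 0, 1],
])

```text
time_s: 0.93
tool_pos: [0.3649, 0.3156, 0.21]
tool_rot: [-180.0, -0.0, 164.3]
ft_force: [0.7, 0.2, 0.1]
finger_gap: -0.0003
grasp_force: 0.0
```

Emit:
carry_out([
  [0, 0, 0, -22, -26, 0, 1],
  [0, 0, 0, -45, -53, 5, 1],
  [0, 0, 0, -66, -79, 20, 1],
  [0, 0, 0, -84, -100, 40, 1],
  [0, 0, 0, -95, -114, 65, 1],
  [0, 0, 0, -95, -114, 92, 1],
  [0, 0, 0, -95, -114, 118, 1],
  [0, 0, 0, -95, -114, 138, 1],
  [0, 0, 0, -95, -114, 150, 1],
  [0, 0, 0, -95, -114, 155, 1],
])

```text
time_s: 1.77
tool_pos: [0.4238, 0.1816, 0.0531]
tool_rot: [-179.8, -0.2, 164.3]
ft_force: [-0.6, 0.1, 0.3]
finger_gap: -0.0002
grasp_force: 0.0
```

```bash
python3 - <<'E'
from h import *
d=snap('scene','s1.png'); im=cv2.imread('pics/s1.png'); x0,y0=300,165
cv2.imwrite('pics/s1c.png',cv2.resize(im[y0:y0+180,x0:x0+240],None,fx=3,fy=3,interpolation=cv2.INTER_CUBIC))
s=ctrl.read_state(); print(s['joint_pos'],s['tool_pos'],s['ft_force'])
E
```

```text
[-35.44146357  19.83492253   8.39403896 124.81540487  -4.83262193
  35.87227446  50.71236012] [0.42393882 0.18170218 0.05333534] [ 0.62536331 -0.58168842 -0.08954231]
```

View pics/s1c.png

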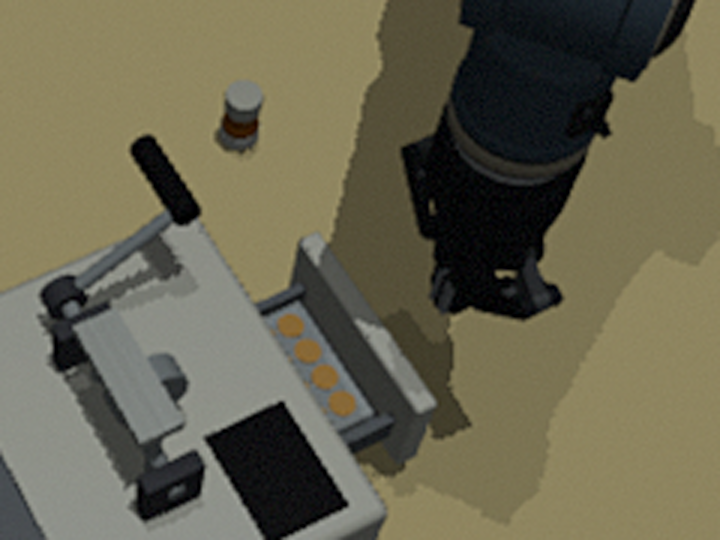

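The closed fingers are in front of the panel, roughly centred (fingers at (495,300) in the crop, panel at (365,320)). Pushing now.

Emit:
carry_out([
  [0, 0, 0, -5, 0, 0, 1],
  [0, 0, 0, -14, 0, 0, 1],
  [0, 0, 0, -23, 0, 0, 1],
  [0, 0, 0, -30, 0, 0, 1],
  [0, 0, 0, -37, 0, 0, 1],
  [0, 0, 0, -44, 0, 0, 1],
  [0, 0, 0, -51, 0, 0, 1],
  [0, 0, 0, -58, 0, 0, 1],
  [0, 0, 0, -64, 0, 0, 1],
  [0, 0, 0, -70, 0, 0, 1],
])

```text
time_s: 2.65
tool_pos: [0.4932, 0.1635, 0.0552]
tool_rot: [180.0, -0.0, 164.3]
ft_force: [-0.8, 0.8, 0.9]
finger_gap: 0.0002
grasp_force: 0.6
```

Emit:
carry_out([
  [0, 0, 0, -2, 0, 0, 1],
  [0, 0, 0, -4, 0, 0, 1],
  [0, 0, 0, -6, 0, 0, 1],
  [0, 0, 0, -8, 0, 0, 1],
  [0, 0, 0, -10, 0, 0, 1],
  [0, 0, 0, -12, 0, 0, 1],
  [0, 0, 0, -14, 0, 0, 1],
  [0, 0, 0, -15, 0, 0, 1],
  [0, 0, 0, -16, 0, 0, 1],
  [0, 0, 0, -17, 0, 0, 1],
])

```text
time_s: 3.48
tool_pos: [0.5068, 0.1596, 0.0549]
tool_rot: [-179.9, -0.3, 164.4]
ft_force: [-8.3, 2.4, 5.8]
finger_gap: -0.0002
grasp_force: 4.7
```

Emit:
carry_out([
  [0, 0, 0, -0.5, 0, 0, 1],
  [0, 0, 0, -1, 0, 0, 1],
  [0, 0, 0, -1.5, 0, 0, 1],
  [0, 0, 0, -2, 0, 0, 1],
  [0, 0, 0, -2.5, 0, 0, 1],
  [0, 0, 0, -3, 0, 0, 1],
  [0, 0, 0, -3.5, 0, 0, 1],
  [0, 0, 0, -4, 0, 0, 1],
  [0, 0, 0, -4, 0, 0, 1],
  [0, 0, 0, -4, 0, 0, 1],
])

```text
time_s: 4.32
tool_pos: [0.5067, 0.1595, 0.0549]
tool_rot: [-179.8, -0.7, 164.4]
ft_force: [-16.7, 4.7, 13.0]
finger_gap: -0.0006
grasp_force: 8.3
```

```bash
python3 - <<'E'
from h import *
d=snap('side','d2.png'); im=cv2.imread('pics/d2.png'); x0,y0=200,150
cv2.imwrite('pics/d2c.png',cv2.resize(im[y0:y0+150,x0:x0+200],None,fx=4,fy=4,interpolation=cv2.INTER_CUBIC))
q=np.load('q.npy')
for a in (0,.005,.01): print(a,(proj(d,world(q,[[-15-1000*a,-65,92],[-15-1000*a,-65,18],[-1000*a,-65,92]]))-[x0,y0])*4)
print(ctrl.read_state()['ft_force'])
E
```

```text
0 [[281.52293475 361.10090577]
 [288.26488943 489.47735464]
 [315.62752982 359.28386882]]
0.005 [[270.13068912 361.70786595]
 [277.392406   490.12161602]
 [304.27133606 359.88890822]]
0.01 [[258.72638805 362.31546843]
 [266.5089389  490.76652824]
 [292.90314404 360.49458686]]
[-16.02557486   4.91496643  12.7873847 ]
```

View pics/d2c.png

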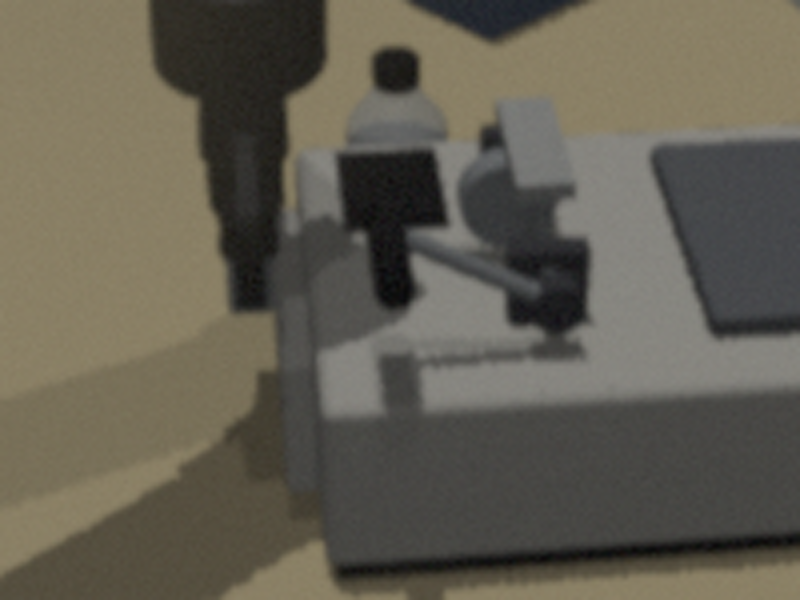

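Panel's outer bottom corner is at (289,489) in the crop, which is exactly the home prediction, and the force rose past 10 N against the stop without motion. The drawer is seated. Next: retreat, rise and turn for the lever.

Emit:
carry_out([
  [0, 0, 0, 8, 0, 0, 1],
  [0, 0, 0, 25, 0, 0, 1],
  [0, 0, 0, 42, 0, -8, 1],
  [0, 0, 6, 52, 0, -30, 1],
  [0, 0, 13, 56, 0, -60, 1],
  [0, 0, 20, 56, 0, -95, 1],
  [0, 0, 27, 56, 0, -130, 1],
  [0, 0, 34, 56, 0, -160, 1],
  [0, 0, 41, 56, 0, -182, 0.5],
  [0, 0, 48, 56, 0, -190, 0.45],
])

```text
time_s: 5.2
tool_pos: [0.4621, 0.1731, 0.2495]
tool_rot: [179.5, 0.0, 115.9]
ft_force: [-0.2, 0.5, 0.4]
finger_gap: 0.0234
grasp_force: 0.0
```

Emit:
carry_out([
  [-1.7, -0.7, 4.2, -8, -1, 0, 0.45],
  [-3.4, -1.3, 8.3, -24, -2, 1, 0.45],
  [-5.2, -2, 12.5, -40, -4, 2, 0.45],
  [-6.9, -2.6, 16.6, -58, -5, 3, 0.45],
  [-8.6, -3.3, 20.8, -76, -7, 4, 0.45],
  [-10.3, -4, 25, -94, -8, 5, 0.45],
  [-12, -4.6, 29.1, -110, -10, 6, 0.45],
  [-13.8, -5.3, 33.3, -122, -11, 6, 0.45],
  [-15.5, -5.9, 37.4, -130, -12, 6, 0.45],
  [-17.2, -6.6, 41.6, -134, -12, 6, 0.45],
])

```text
time_s: 6.03
tool_pos: [0.5088, 0.0451, 0.2398]
tool_rot: [161.8, -0.1, 74.0]
ft_force: [-0.1, -0.6, -0.6]
finger_gap: 0.047
grasp_force: 0.0
```

```bash
python3 - <<'E'
from h import *
d=snap('wrist','w1.png'); q=np.load('q.npy'); s=ctrl.read_state(); print(s['joint_pos'],s['tool_pos'],s['tool_rot'],s['finger_gap'])
print({k:v for k,v in d.items() if k!='pixels'})
print(proj(d,world(q,[gp(0,-123),gp(0,-67),gp(0)])))
T=R.from_euler('xyz',s['tool_rot'],degrees=True); print('grip in tool mm',T.inv().apply(world(q,gp(0))-s['tool_pos'])*1000)
im=d['pixels'][:,:,::-1].copy(); cv2.polylines(im,[proj(d,world(q,[gp(0,-123),gp(0,-67),[105,-75,125]])).astype(int)],False,(0,255,0),1)
cv2.imwrite('pics/w1o.png',im)
E
```

```text
[-40.63754328   0.44418452  25.1059914  120.83989708  13.29354657
  43.86724158 -40.05003938] [0.50769177 0.0458617  0.23913559] [ 1.61807650e+02 -8.21120236e-02  7.39238571e+01] 0.04696513408293853
{'fx': 407.9179045914482, 'fy': 407.9179045914482, 'cx': 316.7358166928099, 'cy': 240.17210208630786, 'extrinsics': array([[ 0.91228559,  0.35106056, -0.21093005,  0.47956738],
       [-0.2632426 ,  0.89717175,  0.35466349,  0.12736746],
       [ 0.31374884, -0.26802862,  0.91089095,  0.39568741],
       [ 0.        ,  0.        ,  0.        ,  1.        ]])}
[[317.94037817 264.17015445]
 [317.34886229 174.23905846]
 [317.75846802 236.51345006]]
grip in tool mm [[ 1.96428136  2.7551758  76.31327814]]
```

View pics/w1o.png

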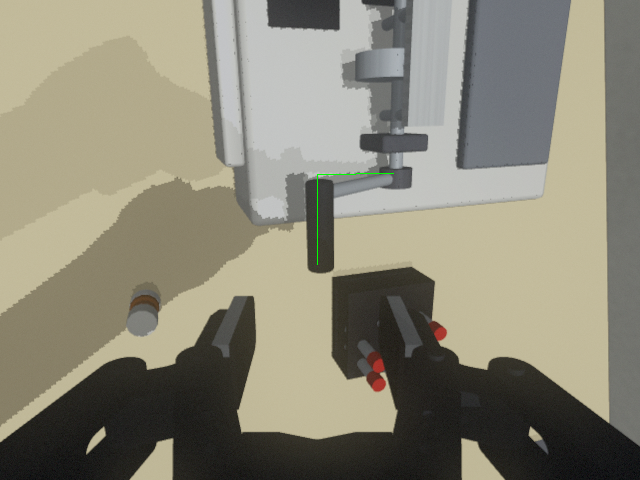

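The wrist view shows the grip from (320,180) to (320,270), against a prediction of (317,174)-(318,264). That is about 2 mm in +tool y and 4 mm outboard. Advancing with that correction.

Emit:
carry_out([
  [0, 0, 0, -1, 2, 8, 0.45],
  [0, 0, 0, -2, 4, 19, 0.45],
  [0, 0, 0, -2, 4, 31, 0.45],
  [0, 0, 0, -2, 4, 43, 0.45],
  [0, 0, 0, -2, 4, 55, 0.45],
  [0, 0, 0, -2, 4, 66, 0.45],
  [0, 0, 0, -2, 4, 76, 0.45],
  [0, 0, 0, -2, 4, 84, 0.45],
  [0, 0, 0, -2, 4, 89, 0.45],
  [0, 0, 0, -2, 4, 92, 0.45],
])

```text
time_s: 6.92
tool_pos: [0.5384, 0.0366, 0.1522]
tool_rot: [162.0, 0.0, 74.4]
ft_force: [-0.8, 0.3, 0.1]
finger_gap: 0.0471
grasp_force: 0.0
```

```bash
python3 - <<'E'
from h import *
s=ctrl.read_state(); q=np.load('q.npy')
T=R.from_euler('xyz',s['tool_rot'],degrees=True); print(s['ft_force'],s['tool_pos'],'grip in tool mm',T.inv().apply(world(q,gp(0))-s['tool_pos'])*1000)
d=snap('wrist','w2.png')
E
```

```text
[-0.78134992  0.32365759  0.13384898] [0.53836527 0.03663422 0.15218802] grip in tool mm [[  2.47059361  -0.56484995 -16.28467465]]
```

View pics/w2.png

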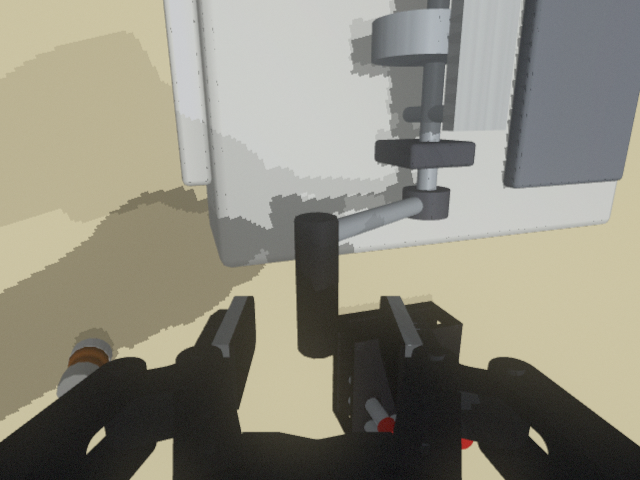

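The bar (columns 296-339, rows 215-355) lies centred between the fingers. Closing.

Emit:
carry_out([
  [0, 0, 0, 0, 0, 0, 0.6],
  [0, 0, 0, 0, 0, 0, 0.7],
  [0, 0, 0, 0, 0, 0, 0.8],
  [0, 0, 0, 0, 0, 0, 0.9],
  [0, 0, 0, 0, 0, 0, 1],
  [0, 0, 0, 0, 0, 0, 1],
  [0, 0, 0, 0, 0, 0, 1],
  [0, 0, 0, 0, 0, 0, 1],
  [0, 0, 0, 0, 0, 0, 1],
  [0, 0, 0, 0, 0, 0, 1],
])

```text
time_s: 7.8
tool_pos: [0.538, 0.0375, 0.1545]
tool_rot: [162.0, -0.1, 74.4]
ft_force: [-8.8, 1.5, 14.5]
finger_gap: -0.0
grasp_force: 8.2
```

```bash
cat > plan.py <<'E'
from h import *
import sys
# rows: rigid-ish arc; tool turns kk of the lever angle; frame = tool now. args: lever angle now, target (deg), tool turn total (deg), n, grip offset z in tool mm
a0,a1,turn,n=map(float,sys.argv[1:5]); q=np.load('q.npy'); s=ctrl.read_state()
T=R.from_euler('xyz',s['tool_rot'],degrees=True); print('tcp reader',R.from_euler('z',-q[2]).apply(s['tool_pos']-[q[0],q[1],0])*1000,s['tool_rot'],s['ft_force'],s['joint_pos'])
g=np.array([0,0,-19.]) # grip in tool
ry=world(q,[0,1000,0])[0]-[q[0],q[1],0]
p0=world(q,gp(np.radians(a0)))[0]
for i in range(1,int(n)+1):
    f=i/n; p=world(q,gp(np.radians(a0+f*(a1-a0))))[0]
    Rw=R.from_rotvec(ry*np.radians(turn*f)); Rt=T.inv()*Rw*T
    sh=T.inv().apply(p-p0)*1000+g-Rt.apply(g)
    print(np.r_[Rt.as_rotvec(degrees=True),sh].round(1))
E
python3 plan.py 0 60 45 20
```

```text
tcp reader [  36.40417466 -106.78543712  154.4946281 ] [ 1.61986994e+02 -8.48515725e-02  7.43824832e+01] [-8.83852889  1.50399907 14.52061324] [-36.5805258   10.66739727  25.95846974 123.51352037   6.68587867
  30.93180068 -32.55852898]
[ 2.2  0.   0.   0.   2.6 -2.9]
[ 4.5  0.   0.   0.   5.4 -5.7]
[ 6.7  0.   0.   0.   8.4 -8.2]
[  9.    0.    0.    0.   11.4 -10.7]
[ 11.2   0.    0.    0.   14.6 -12.9]
[ 13.5   0.    0.    0.   17.9 -15. ]
[ 15.7   0.    0.    0.   21.3 -16.9]
[ 18.    0.    0.    0.   24.7 -18.6]
[ 20.2   0.    0.    0.   28.3 -20.1]
[ 22.5   0.    0.    0.   31.9 -21.4]
[ 24.7   0.    0.    0.   35.6 -22.5]
[ 27.    0.    0.    0.   39.4 -23.4]
[ 29.2   0.    0.    0.   43.1 -24.1]
[ 31.5   0.    0.1   0.   47.  -24.6]
[ 33.7   0.    0.1   0.   50.8 -24.9]
[ 36.    0.    0.1   0.   54.6 -25. ]
[ 38.2   0.    0.1   0.   58.4 -24.8]
[ 40.5   0.    0.1   0.   62.2 -24.5]
[ 42.7   0.    0.1   0.   66.  -24. ]
[ 45.    0.    0.1   0.   69.7 -23.2]
```

The gap closed to 0 with force on the tips, so it missed the bar. Checking the depth with the wrist picture's geometry.

```bash
python3 - <<'E'
from h import *
q=np.load('q.npy')
for f,tp,rot in(('w1',[.50769,.04586,.23914],[161.81,-.08,73.92]),('w2',[.538365,.036634,.152188],[162,0,74.4])):
    c=np.load(f'pics/{f}.npz'); E=c['extrinsics']; T=R.from_euler('xyz',rot,degrees=True)
    for P,n in((np.array(tp),'tcp'),(np.array(tp)+T.apply([0,0,-.019]),'gp'),(world(q,gp(0,-123))[0],'g-123'),(world(q,gp(0,-67))[0],'g-67')):
        print(f,n,proj(c,P)[0].round(1),'depth',-((P-E[:3,3])@E[:3,:3])[2].round(4))
d=snap('wrist','w3.png'); 
a=d['pixels'][:,:,::-1]; 
d2=snap('side','d3.png'); b=d2['pixels'][:,:,::-1][120:330,180:460]
cv2.imwrite('pics/m3.png',np.hstack([cv2.resize(a[120:480,140:500],(380,380)),cv2.resize(b,(420,315),interpolation=cv2.INTER_CUBIC)[:,:] if 0 else cv2.copyMakeBorder(cv2.resize(b,(420,315),interpolation=cv2.INTER_CUBIC),0,65,0,0,0)]))
E
```

```text
w1 tcp [312.1 289.1] depth 0.1774
w1 gp [311.7 308.5] depth 0.1592
w1 g-123 [317.9 264.2] depth 0.2552
w1 g-67 [317.3 174.2] depth 0.2393
w2 tcp [315.3 290.3] depth 0.1774
w2 gp [315.2 309.9] depth 0.1592
w2 g-123 [313.8 341.6] depth 0.1662
w2 g-67 [313.6 206.6] depth 0.1503
```

View pics/m3.png

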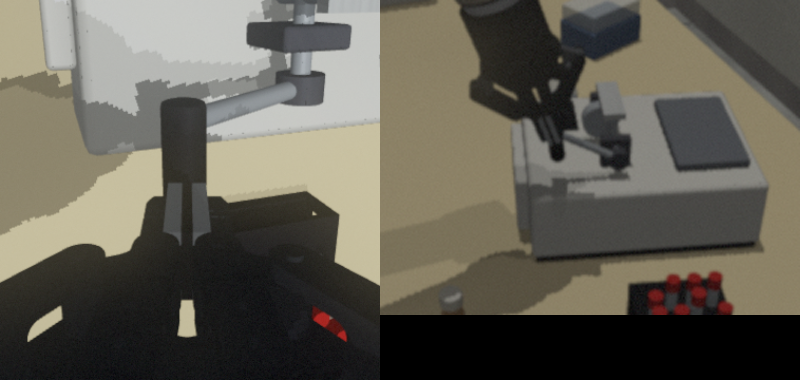

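```bash
python3 - <<'E'
from h import *
c=np.load('pics/d2.npz')
for z in (.055,.07,.08,.09): print(z,((proj(c,[.5067,.1595,z])-[200,150])*4).round(0))
s=ctrl.read_state(); c=np.load('pics/d3.npz'); w=np.load('pics/w3.npz'); T=R.from_euler('xyz',s['tool_rot'],degrees=True)
for dz in(0,-.01,-.02,-.03):
    P=s['tool_pos']+T.apply([[0,0,dz],[.011,0.0145,dz],[-.011,.0145,dz]]); print(dz,((proj(c,P)-[180,120])*1.5+[380,0]).round(0).tolist(),((proj(w,P)-[140,120])*380/360).round(0).tolist())
# darkness profile in d2 along the finger bottom
im=cv2.imread('pics/d2.png',0); print(im[218:236,256:272:2])
E
```

```text
0.055 [[255. 340.]]
0.07 [[254. 315.]]
0.08 [[253. 297.]]
0.09 [[251. 280.]]
0 [[562.0, 155.0], [573.0, 145.0], [575.0, 157.0]] [[185.0, 180.0], [221.0, 155.0], [220.0, 204.0]]
-0.01 [[559.0, 148.0], [571.0, 138.0], [572.0, 150.0]] [[185.0, 190.0], [223.0, 164.0], [221.0, 215.0]]
-0.02 [[556.0, 141.0], [568.0, 131.0], [569.0, 142.0]] [[185.0, 202.0], [225.0, 174.0], [224.0, 228.0]]
-0.03 [[553.0, 134.0], [565.0, 124.0], [567.0, 135.0]] [[185.0, 215.0], [228.0, 185.0], [226.0, 243.0]]
[[101  50  29  28  25  41  60  64]
 [101  51  22  31  30  42  60  65]
 [100  49  30  27  20  38  58  63]
 [104  52  24  25  25  37  54  62]
 [106  49  25  25  26  42  58  63]
 [106  53  31  28  23  37  55  65]
 [109  56  25  19  19  36  58  67]
 [111  54  27  27  25  38  57  65]
 [114  60  34  32  32  43  60  67]
 [120  72  58  51  56  63  70  71]
 [117  90  85  87  88  91  83  71]
 [114 107 105 108 105 108  89  70]
 [112 110 109 112 110 111  89  65]
 [112 111 113 111 111 110  90  64]
 [111 109 110 111 111 110  93  64]
 [113 110 110 111 109 112  96  68]
 [112 112 111 110 111 113  96  69]
 [109 110 111 111 113 110  99  69]]
```

Both views agree that the real fingertips sit about 28 mm short of the reported TCP along the tool axis. That also explains why the fingers closed on top of the bar. I'll back off, open and go 29 mm deeper.

Emit:
carry_out([
  [0, 0, 0, 0, 0, -8, 1],
  [0, 0, 0, 0, 0, -18, 0.8],
  [0, 0, 0, 0, 0, -24, 0.45],
  [0, 0, 0, 0, 0, -24, 0.4],
  [0, 0, 0, 0, 0, -24, 0.4],
  [0, 0, 0, 0, 0, -24, 0.4],
  [0, 0, 0, 0, 0, -24, 0.4],
  [0, 0, 0, 0, 0, -22, 0.4],
  [0, 0, 0, 0, 0, -16, 0.4],
  [0, 0, 0, 0, 0, -8, 0.4],
])

```text
time_s: 8.73
tool_pos: [0.5361, 0.0377, 0.1602]
tool_rot: [162.0, -0.0, 74.4]
ft_force: [-0.4, -0.4, -0.2]
finger_gap: 0.0512
grasp_force: 0.0
```

Emit:
carry_out([
  [0, 0, 0, 0, 0, 5, 0.4],
  [0, 0, 0, 0, 0, 11, 0.4],
  [0, 0, 0, 0, 0, 17, 0.4],
  [0, 0, 0, 0, 0, 23, 0.4],
  [0, 0, 0, 0, 0, 28, 0.4],
  [0, 0, 0, 0, 0, 32, 0.4],
  [0, 0, 0, 0, 0, 35, 0.4],
  [0, 0, 0, 0, 0, 37, 0.4],
  [0, 0, 0, 0, 0, 37, 0.4],
  [0, 0, 0, 0, 0, 37, 0.4],
])

```text
time_s: 9.57
tool_pos: [0.5469, 0.0345, 0.1254]
tool_rot: [162.0, -0.0, 74.4]
ft_force: [0.2, 1.1, 0.3]
finger_gap: 0.0512
grasp_force: 0.0
```

No contact force. Closing on the bar.

Emit:
carry_out([
  [0, 0, 0, 0, 0, 0, 0.5],
  [0, 0, 0, 0, 0, 0, 0.6],
  [0, 0, 0, 0, 0, 0, 0.7],
  [0, 0, 0, 0, 0, 0, 0.8],
  [0, 0, 0, 0, 0, 0, 0.9],
  [0, 0, 0, 0, 0, 0, 1],
  [0, 0, 0, 0, 0, 0, 1],
  [0, 0, 0, 0, 0, 0, 1],
  [0, 0, 0, 0, 0, 0, 1],
  [0, 0, 0, 0, 0, 0, 1],
])

```text
time_s: 10.4
tool_pos: [0.5467, 0.0346, 0.1255]
tool_rot: [162.0, -0.0, 74.4]
ft_force: [-3.2, -0.2, 4.2]
finger_gap: 0.0156
grasp_force: 58.6
```

```bash
sed -i 's/-19\.\]/-47.]/' plan.py; python3 plan.py 0 60 45 20; python3 - <<'E'
from h import *
s=ctrl.read_state(); T=R.from_euler('xyz',s['tool_rot'],degrees=True); q=np.load('q.npy')
print('grip in tool mm',T.inv().apply(world(q,gp(0))-s['tool_pos'])*1000,s['finger_gap'],s['grasp_force'])
snap('scene','s4.png');snap('side','d4.png')
E
```

```text
tcp reader [  45.56573031 -107.1687848   125.46799082] [ 1.61990573e+02 -3.09781072e-03  7.43803199e+01] [-3.15212159 -0.21868861  4.21690722] [-34.65108795  14.26420517  25.1021481  124.10812954   4.39903391
  26.82897233 -30.35018907]
[ 2.2  0.   0.  -0.   1.5 -2.9]
[ 4.5  0.   0.  -0.   3.2 -5.7]
[ 6.7  0.   0.  -0.   5.1 -8.4]
[  9.   0.   0.  -0.   7. -11.]
[ 11.2   0.    0.   -0.    9.1 -13.5]
[ 13.5   0.    0.   -0.   11.3 -15.8]
[ 15.7   0.    0.   -0.   13.7 -17.9]
[ 18.    0.    0.   -0.   16.1 -20. ]
[ 20.2   0.    0.   -0.   18.6 -21.8]
[ 22.5   0.    0.   -0.   21.2 -23.5]
[ 24.7   0.    0.   -0.   23.9 -25.1]
[ 27.    0.    0.   -0.   26.7 -26.5]
[ 29.2   0.    0.   -0.   29.5 -27.7]
[ 31.5   0.    0.   -0.   32.3 -28.7]
[ 33.7   0.    0.   -0.   35.2 -29.6]
[ 36.    0.    0.   -0.   38.1 -30.3]
[ 38.2   0.    0.   -0.   41.1 -30.9]
[ 40.5   0.    0.   -0.   44.  -31.2]
[ 42.7   0.    0.   -0.   47.  -31.4]
[ 45.    0.    0.   -0.   49.9 -31.4]
grip in tool mm [[  2.18378063  -0.48625108 -44.35539019]] 0.01559538168841734 58.622063398361206
```

Gripped: gap 15.6 mm, 59 N. Swinging the first half.

Emit:
carry_out([
  [2.2, 0, 0, 0, 1.5, -2.9, 1],
  [4.5, 0, 0, 0, 3.2, -5.7, 1],
  [6.7, 0, 0, 0, 5.1, -8.4, 1],
  [9, 0, 0, 0, 7, -11, 1],
  [11.2, 0, 0, 0, 9.1, -13.5, 1],
  [13.5, 0, 0, 0, 11.3, -15.8, 1],
  [15.7, 0, 0, 0, 13.7, -17.9, 1],
  [18, 0, 0, 0, 16.1, -20, 1],
  [20.2, 0, 0, 0, 18.6, -21.8, 1],
  [22.5, 0, 0, 0, 21.2, -23.5, 1],
])

```text
time_s: 11.33
tool_pos: [0.5542, 0.0328, 0.1513]
tool_rot: [-174.7, 0.1, 74.4]
ft_force: [-6.8, 3.9, -5.7]
finger_gap: 0.0152
grasp_force: 59.2
```

```bash
python3 plan.py 30 60 22.5 10
```

```text
tcp reader [  53.23218252 -106.92632776  151.29767427] [-1.74700120e+02  9.62110308e-02  7.44332782e+01] [-6.75794477  3.86036885 -5.68578016] [-21.6521095   22.3590063   19.54275408 105.27702264 -10.41394243
  59.05833286 -12.93074991]
[ 2.2  0.  -0.  -0.   1.9 -2.5]
[ 4.5  0.  -0.  -0.   3.8 -4.9]
[ 6.7  0.  -0.  -0.   5.9 -7.2]
[ 9.   0.  -0.  -0.   8.1 -9.3]
[ 11.2   0.   -0.   -0.   10.5 -11.3]
[ 13.5   0.   -0.   -0.   12.9 -13.1]
[ 15.7   0.   -0.   -0.1  15.4 -14.8]
[ 18.    0.   -0.   -0.1  17.9 -16.3]
[ 20.2   0.   -0.   -0.1  20.6 -17.6]
[ 22.5   0.   -0.   -0.1  23.3 -18.8]
```

Emit:
carry_out([
  [2.2, 0, 0, 0, 1.9, -2.5, 1],
  [4.5, 0, 0, 0, 3.8, -4.9, 1],
  [6.7, 0, 0, 0, 5.9, -7.2, 1],
  [9, 0, 0, 0, 8.1, -9.3, 1],
  [11.2, 0, 0, 0, 10.5, -11.3, 1],
  [13.5, 0, 0, 0, 12.9, -13.1, 1],
  [15.7, 0, 0, 0, 15.4, -14.8, 1],
  [18, 0, 0, 0, 17.9, -16.3, 1],
  [20.2, 0, 0, 0, 20.6, -17.6, 1],
  [20.2, 0, 0, 0, 20.6, -17.6, 1],
])

```text
time_s: 12.17
tool_pos: [0.5768, 0.027, 0.1706]
tool_rot: [-154.5, -0.0, 74.4]
ft_force: [-10.0, 3.4, 9.2]
finger_gap: 0.0154
grasp_force: 59.0
```

```bash
python3 - <<'E'
from h import *
q=np.load('q.npy'); s=ctrl.read_state(); T=R.from_euler('xyz',s['tool_rot'],degrees=True)
for L in (-44,-47):
    g=R.from_euler('z',-q[2]).apply(s['tool_pos']+T.apply([0,0,L/1000])-[q[0],q[1],0])*1000
    v=g-[105,-75,125]; print(L,g,'lever deg',np.degrees(np.arctan2(v[2],-v[0])),np.hypot(v[0],v[2]))
print(s['tool_rot'],s['joint_pos'],s['ft_force'],s['finger_gap'])
a=snap('side','d5.png'); b=snap('scene','s5.png')
i=cv2.imread('pics/d5.png')[140:240,250:370]; j=cv2.imread('pics/s5.png')[190:290,270:390]
for c,n in((a,'side'),(b,'scene')): print(n,proj(c,world(q,[[105,-75,125],gp(np.radians(57),-75),gp(np.radians(60),-75),gp(np.radians(60),-67),gp(np.radians(60),-123)])).round(1).tolist())
cv2.imwrite('pics/m5.png',np.hstack([cv2.resize(x,(400,333),interpolation=cv2.INTER_CUBIC) for x in(i,j)]))
E
```

```text
-44 [  95.55864589 -106.358948    210.34004047] lever deg 83.68691617144418 85.86071088875102
-47 [  96.85176507 -106.3589168   213.04703932] lever deg 84.71267301507349 88.42327106655648
[-1.54466463e+02 -3.71004241e-02  7.44079467e+01] [-14.33130576  34.46111019  18.21918231  87.16461402 -15.60147721
  85.53520666  -7.67804556] [-9.97071876  3.38277591  9.16674228] 0.015417856422813816
side [[339.3, 224.8], [338.4, 182.5], [341.1, 182.3], [340.5, 179.8], [345.4, 197.9]]
scene [[321.1, 263.2], [323.5, 235.2], [321.0, 236.2], [323.2, 240.1], [307.8, 213.5]]
```

View pics/m5.png

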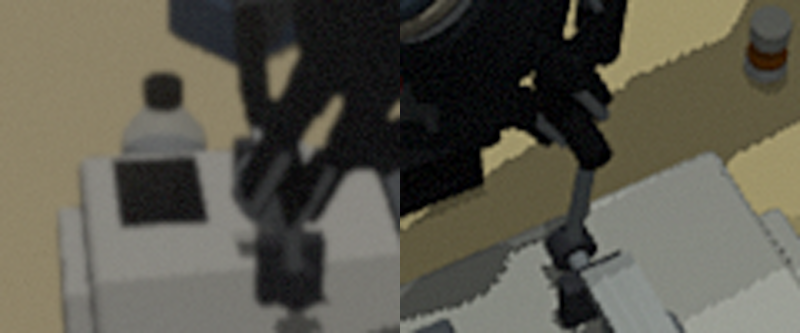

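The rod in the scene crop runs from (577,240) to (588,172), still leaning to the front at about 54° of the 60°. Measuring its slope precisely.

```bash
cat > rod.py <<'E'
from h import *
import sys
from scipy.ndimage import map_coordinates
q=np.load('q.npy'); n=sys.argv[1]; c=np.load(f'pics/{n}.npz'); im=cv2.imread(f'pics/{n}.png',0).astype(float)
# match synthetic rod: score = contrast of best line through candidate angle and small offset
g=cv2.GaussianBlur(im,(0,0),.7); res=[]
for a in np.arange(45,72,.5):
    t=np.radians(30+a); L=[[105-r*np.cos(t),-75,125+r*np.sin(t)] for r in np.linspace(24,68,40)]
    p=proj(c,world(q,L)); d=p[-1]-p[0]; nn=np.array([-d[1],d[0]])/np.hypot(*d)
    w=proj(c,world(q,[[105,-75,150],[105,-75,159]])); hw=4.5*c['fx']/1000/np.linalg.norm(c['extrinsics'][:3,3]-world(q,[105,-75,165])[0])
    for o in np.arange(-4,4.1,.25):
        P=lambda k: map_coordinates(g,((p+nn*(o+k))[:,::-1]).T,order=1)
        gr=np.abs(P(hw-.7)-P(hw+.8)).mean()+np.abs(P(-hw+.7)-P(-hw-.8)).mean()-2*P(0).std()/2
        res.append((gr,a,o))
res.sort(reverse=True); print([tuple(np.round(r,2)) for r in res[:6]])
E
python3 rod.py s5; python3 - <<'E'
from h import *
im=cv2.imread('pics/s5.png',0)
for r in range(238,264,2): print(r,im[r,314:336])
E
```

```text
[(np.float64(56.75), np.float64(54.5), np.float64(0.5)), (np.float64(56.61), np.float64(55.0), np.float64(0.75)), (np.float64(56.53), np.float64(54.0), np.float64(0.25)), (np.float64(56.2), np.float64(55.5), np.float64(1.0)), (np.float64(56.13), np.float64(55.5), np.float64(0.75)), (np.float64(56.01), np.float64(56.0), np.float64(1.0))]
238 [87 86 88 87 88 88 87 91 81 47  0  3  4  1  7  5  0  4 48 85 88 87]
240 [88 85 86 87 86 85 87 88 84 52 17  8  1  0 17 53 69 85 91 87 86 87]
242 [86 87 85 87 88 89 88 92 71 49 49 51 51 44 74 88 88 87 85 86 88 86]
244 [87 87 88 87 86 86 88 88 58 45 48 50 45 43 78 88 88 87 88 87 85 85]
246 [86 87 87 85 86 88 87 78 57 45 48 47 43 66 85 88 88 84 87 84 82 85]
248 [ 87  86  86  85  85  89  92  66  43  49  53  46  44  76  86  82  88  96
 109 118 128 146]
250 [ 89  88  88  87  88  89  88  62  41  46  50  45  56  97 119 134 146 152
 152 137 130 132]
252 [ 86  88  84  89  86  90  71  46  46  47  46  44  61 132 149 137 129 130
 132 132 131 133]
254 [ 89  87  87  83  80  79  58  43  48  49  46  43  86 128 135 131 132 136
 131 133 131 135]
256 [ 69  69  67  68  74  63  47  43  49  48  38 108 137 135 135 132 132 133
 132 132 132 133]
258 [ 70  72  64  48  21  25  42  49  50  48  36  39 119 140 135 132 135 132
 134 133 132 134]
260 [ 58  39  30  36  39  44  48  50  49  50  37  14  40  96 131 136 135 132
 131 132 134 133]
262 [ 22  27  32  32  36  38  42  47  47  45  38  31  25  29  96 135 136 133
 132 133 134 134]
```

```bash
sed -i 's/-47\.\]/-43.]/' plan.py; python3 plan.py 54 59.5 5.5 5
```

```text
tcp reader [  76.43706923 -106.32092218  170.58156725] [-1.54622796e+02 -4.20003836e-02  7.44215967e+01] [-8.85409227  2.59240099  7.24550696] [-14.37326163  34.35913224  18.21487679  87.29296442 -15.56540186
  85.34697308  -7.69603558]
[ 1.1  0.  -0.  -0.   0.6 -0.8]
[ 2.2  0.  -0.  -0.   1.2 -1.7]
[ 3.3  0.  -0.  -0.   1.8 -2.5]
[ 4.4  0.  -0.  -0.   2.4 -3.3]
[ 5.5  0.  -0.  -0.   3.  -4.1]
```

Emit:
carry_out([
  [0.8, 0, 0, 0, 0.4, -0.6, 1],
  [1.6, 0, 0, 0, 0.9, -1.2, 1],
  [2.4, 0, 0, 0, 1.3, -1.8, 1],
  [3.3, 0, 0, 0, 1.8, -2.5, 1],
  [4.1, 0, 0, 0, 2.2, -3.1, 1],
  [4.8, 0, 0, 0, 2.6, -3.6, 1],
  [5.5, 0, 0, 0, 3, -4.1, 1],
  [5.5, 0, 0, 0, 3, -4.1, 1],
  [5.5, 0, 0, 0, 3, -4.1, 1],
  [5.5, 0, 0, 0, 3, -4.1, 1],
])

```text
time_s: 13.1
tool_pos: [0.5808, 0.026, 0.1732]
tool_rot: [-149.1, -0.1, 74.4]
ft_force: [-9.0, 2.8, 6.0]
finger_gap: 0.0151
grasp_force: 59.2
```

```bash
cat > chk.py <<'E'
from h import *
import sys,subprocess
q=np.load('q.npy'); s=ctrl.read_state(); T=R.from_euler('xyz',s['tool_rot'],degrees=True)
g=R.from_euler('z',-q[2]).apply(s['tool_pos']+T.apply([0,0,-.043])-[q[0],q[1],0])*1000
v=g-[105.5,-75,125]; print(g,'lever deg',np.degrees(np.arctan2(v[2],-v[0]))-30,np.hypot(v[0],v[2]))
print(s['tool_rot'],s['ft_force'],s['finger_gap'],s['grasp_force'],s['joint_pos'][5])
snap('scene',sys.argv[1]+'.png'); snap('side',sys.argv[1]+'d.png'); subprocess.run(['python3','rod.py',sys.argv[1]])
im=cv2.imread(f'pics/{sys.argv[1]}.png',0)
for r in range(240,260,3): print(r,im[r,312:334])
E
python3 chk.py s6
```

```text
[(np.float64(55.24), np.float64(58.0), np.float64(-0.25)), (np.float64(55.13), np.float64(57.5), np.float64(-0.5)), (np.float64(55.04), np.float64(59.0), np.float64(0.0)), (np.float64(54.98), np.float64(59.5), np.float64(0.25)), (np.float64(54.91), np.float64(58.5), np.float64(-0.25)), (np.float64(54.81), np.float64(58.5), np.float64(0.0))]
[ 102.72112541 -106.21973613  210.10699268] lever deg 58.129868824808696 85.15234787020647
[-1.49130933e+02 -5.30162773e-02  7.44437731e+01] [-8.97161177  2.81702827  5.96140091] 0.015080436558915795 59.21996891498566 91.85242529031821
240 [87 90 89 88 88 94 84 41  0 13  5  4  0  0  0 36 72 89 92 89 90 89]
243 [89 89 88 88 89 88 93 72 45 36 36 40 49 85 92 91 88 89 86 85 88 89]
246 [88 90 90 87 90 90 94 67 40 47 49 46 49 81 92 89 85 87 87 89 88 86]
249 [ 88  87  86  89  88  89  93  66  42  48  50  44  55  81  90  87  87  99
 116 123 136 132]
252 [ 88  89  88  86  88  91  85  59  43  51  49  39  88 140 149 139 136 135
 134 135 133 132]
255 [ 90  91  87  86  76  85  74  52  44  49  49  36 121 144 139 136 135 135
 133 134 135 133]
258 [ 64  70  73  72  66  45  24  42  50  51  50  47  30  41 120 143 136 136
 135 136 134 135]
```

Emit:
carry_out([
  [0.5, 0, 0, 0, 0.3, -0.4, 1],
  [1, 0, 0, 0, 0.5, -0.8, 1],
  [1.5, 0, 0, 0, 0.8, -1.2, 1],
  [2, 0, 0, 0, 1, -1.5, 1],
  [2, 0, 0, 0, 1, -1.5, 1],
  [2, 0, 0, 0, 1, -1.5, 1],
  [2, 0, 0, 0, 1, -1.5, 1],
  [2, 0, 0, 0, 1, -1.5, 1],
  [2, 0, 0, 0, 1, -1.5, 1],
  [2, 0, 0, 0, 1, -1.5, 1],
])

```text
time_s: 14.03
tool_pos: [0.5824, 0.0256, 0.1741]
tool_rot: [-147.1, -0.1, 74.4]
ft_force: [-8.9, 4.2, 5.2]
finger_gap: 0.015
grasp_force: 59.2
```

```bash
python3 chk.py s7
```

```text
[(np.float64(52.54), np.float64(60.5), np.float64(0.0)), (np.float64(52.41), np.float64(60.5), np.float64(-0.25)), (np.float64(52.4), np.float64(61.0), np.float64(0.25)), (np.float64(52.39), np.float64(60.0), np.float64(-0.5)), (np.float64(52.34), np.float64(60.0), np.float64(-0.25)), (np.float64(52.22), np.float64(61.0), np.float64(0.0))]
[ 105.66464314 -106.1816384   210.18500273] lever deg 60.1107395055641 85.18516184190523
[-1.47137835e+02 -5.83453446e-02  7.44415710e+01] [-8.92977349  4.16544606  5.24645366] 0.015030265250267058 59.16095674037933 94.18371333253643
240 [90 88 90 93 86 45  0  8  0  5 14  0  2  0 30 81 94 87 88 89 88 89]
243 [87 89 89 87 93 97 65 27 15 17 23 46 87 96 92 88 89 89 89 88 88 91]
246 [89 89 90 89 90 93 66 42 50 51 48 57 85 90 88 88 89 89 87 89 86 88]
249 [ 90  89  90  88  90  93  67  43  49  49  45  58  82  91  88  84  86 103
 107 121 134 136]
252 [ 86  90  89  90  88  92  65  42  49  49  44  67 110 132 132 134 137 136
 137 134 135 136]
255 [ 89  91  88  87  83  87  63  41  49  49  45  77 131 144 139 134 133 136
 135 137 136 136]
258 [ 62  68  74  72  68  48  39  44  50  53  52  43  29  42 122 144 137 136
 136 134 134 134]
```

Arm kinematics put the lever at 60.1°, the image at 60.5°. The last picture shows the vial and bottle where they started. Handing in.

```bash
python3 -c "
from bench import ctrl
print(ctrl.hand_in())"
```

```text
the job is handed in; nothing more can be done
None
```

I pushed the drawer home until it seated against its stop, then swung the cam lever upright by its grip (60.1° by the arm, about 60.5° in the image) and handed in at about 14 s still holding it; the arm kept clear of the bottle, vial and rack, and only the rack was not re-checked in a later picture.

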